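# Lift the second waffle out of the waffle maker

### The job

The second waffle is baked: open the waffle maker's lid fully and leave it up, then lift the waffle out of the mould and lay it gently (do not drop it) on the cooling rack beside the first one. It should lie flat across the rack the same way as the first, wholly on the rack and not touching the first, which stays where it is; do not knock over or shove the jars and the mug.

Things in the scene. Friction and masses are not known exactly. Their poses are not given: they have to be found in the camera images.
- waffle_maker: electric waffle maker, cold, fixed; black base 200 x 156 mm, steel lid hinged at the back, 87 mm high closed. Origin: centre of its underside; x points from front to hinge, z up. Baking cavity 109 x 67 mm (long in x), centre x = -15 mm, y = 0: floor 36 mm up, flat surround 45 mm up and 40 mm wide at both sides; pips 6 mm high on the floor reach into the waffle's pockets
- lid (a joint): angle of the lid: 0 closed, 0.95 rad fully open at its stop; it stays where it is left (stiff hinge). Fully open it still leans over the cavity, so the waffle is reached from the front with the tool leaned 20 to 50 degrees, the wrist towards the front
- lid_handle (a point): middle of the lid's handle bar: round, 15 mm thick, 96 mm long along the maker's y, 37 mm in front of the lid's edge on two arms 84 mm apart, so a finger fits behind it. Closed: 137 mm in front of the maker's origin, 64 mm up; fully open: 29 mm in front of it, 247 mm up
- lid_hinge (a point): middle of the hinge axis: 95 mm behind the maker's origin (+x), 50 mm up; the axis lies along the maker's y. In the closed lid's frame the bar is 232 mm in front of the hinge and 14 mm above it
- waffle: crisp thick golden waffle in the cavity of the waffle maker, long side along the maker's x: 104 x 62 x 26 mm, 5 x 3 square pockets 8 mm deep on both faces, 90 g. Origin: centre of its lower face; x along its length, z up. In the cavity its upper 17 mm stand above the surround
- first_waffle: a waffle just like it (104 x 62 x 26 mm, origin in the centre of its lower face, x along its length), already lying across the cooling rack, anywhere from left of the middle to right of it
- cooling_rack: wire cooling rack, 190 mm (x) by 330 mm (y), top of the wires 30 mm above the worktop, fixed in place. Origin: centre of its underside, on the worktop; the waffles lie across it, their length along its x
- honey_jar: bystander: honey jar, 60 mm wide, 99 mm high, loose; origin under its centre
- jam_jar: bystander: jam jar with a green lid, 62 mm wide, 86 mm high, loose; origin under its centre
- mug_c: bystander: plain white mug with a handle, 94 mm high, loose; origin under its centre

How it is judged:
By the outcome, as a careful person would: the job done as asked, in the order asked, and still so for the second after the job is handed in, with the robot touching nothing.
It also fails if it takes over 56 s, if anything falls off the work surface, if the arm or the gripper's body presses on something with over 40 N, if the wrist force passes 120 N, or if a joint passes its speed limit or range.

### The arm

A 7-joint arm with a two-finger parallel gripper is mounted at the origin on a cart in front of the work surface, level with it; the furniture and walls round the work are solid. World frame = base frame: x ahead of the robot, y to its left, z up, the work surface at z = 0. Lengths are in m, angles in rad, forces in N, time in s.
With the tool pointing down it reaches from about 0.425 to 0.875 m from the base axis. Payload 4.7 kg.
Tool frame: the origin (TCP) lies midway between the tips of the shut fingers; the grasp point (between the pads) lies 19 mm behind it; z points along the fingers, y is the line along which they close (so a half turn about z gives the same grasp; the last joint's range is limited). The gripper opens to 87 mm and grips with 3 to 60 N. Pads are 19 mm wide; open, the fingers measure 117 mm over their backs; the gripper's body (75 mm by 190 mm) begins 51 mm behind the grasp point.
Start: joints at [-1.306, 0.321, -0.07, 1.45, 0.023, 1.371, -0.057], TCP at [0.161, 0.63, 0.223] pointing down, gripper open.
Joint ranges: [-2.86, 2.86], [-0.3, 2.09], [-1.38, 1.24], [0.06, 2.45], [-1.56, 4.7], [0.09, 2.05], [-2.69, 2.69]. Speed limits (rad/s): [2.57, 2.57, 3.14, 3.14, 3.14, 3.14, 3.14].

### API

Orientations are given as a rotation vector (axis times angle).
In Python, from bench import ctrl gives the robot as it stands. The module is installed in compiled form; this text tells all that it offers.
- The arm moves only by the tool carry_out, never from a script. Its argument "steps" is a list of rows, each a list of 7 numbers: the turn, a rotation vector about the world's x, y, z in degrees, then the shift along the world's x, y, z in cm, then the opening, from 0 (shut) to 1 (fully open). A call has 1 to 12 rows; each row is the pose to reach, as a shift and turn from the pose commanded when the call began; what a row does not reach only later rows make up. A row lasts 1/10 s, in which the tool goes at most 50 mm and 8.59 degrees, less where a joint would pass 70% of its speed; a pose out of reach is approached as far as the arm can. A call with a gripper value outside its range is refused whole. The fingers move at their own pace and stop on an object; "squeeze" is the grip in N (left out, the last holds). Time passes only in rows, so rows that repeat a pose let the fingers close. It gives the time, the measured TCP pose, the force, the opening and the grip force at its end, in the units of the state.
- ctrl.get_state(): the state, without advancing time (a new reading comes with each control period).
- ctrl.get_image(name): name is "scene" or "top"; returns a dict with "pixels" (480x640x3 uint8, red, green, blue), "camera_matrix" (3x3 intrinsics, pixels), "cam_to_world" (4x4, takes a point from camera to world coordinates). Camera axes: x right, y down, z forward; pixel columns grow to the right and rows downward; lengths in m; the calibration is good to about 2 mm. A picture is of the moment at which its call begins. There is no depth.
- ctrl.close_job(): hands the job in; it is judged then, once.
The state is a dict: "time": time; "joint_positions": joint angles; "qd": joint speeds; "joint_torque": joint torques, N m; "position": TCP position; "tool_rot": TCP orientation; "ft_force": force on the tool from outside, world axes, zero at the start; "torque": the same for the moment, N m; "grip_width": opening from 0.0 (shut) to 1.0 (fully open); "grip_force": force on a finger pad.
Only numpy, scipy, OpenCV 4.12 (cv2) and the standard library are available. Lean on these libraries where they do the work, as an engineer would, in place of code of your own. Each camera call takes 0.05 s, during which the arm holds its last target. There are 200 camera calls.

## Working session

There is one attempt and no reset: what is moved stays moved. The work goes in short steps, Python scripts to look and compute and a tool call to move; the robot and the scene stay as the last step left them, time stands still between calls to the robot, and variables do not carry over. Pictures are saved under pics/ and viewed, at most 10 in all, crops included, and the job is handed in when it is done.

Besides the shell and the picture viewer there is one more tool, called after ">>>" as name([rows], argument=value, ...), one row to a line, values as JSON. carry_out: Moves the arm, as the interface text tells. Its arguments: {"type":"object","properties":{"steps":{"type":"array","items":{"type":"array","items":{"type":"number"}}},"squeeze":{"type":"number"}},"required":["steps"]}

```bash
mkdir -p pics
cat > h.py <<'E'
import numpy as np,cv2
from bench import ctrl
from scipy.spatial.transform import Rotation as R
def snap(n,f):
    d=ctrl.get_image(n); cv2.imwrite(f,d["pixels"][:,:,::-1].copy()); np.savez(n+'.npz',K=d["camera_matrix"],T=d["cam_to_world"]); return d
def ray(n,uv,z):
    d=np.load(n+'.npz');K,T=d['K'],d['T']
    r=T[:3,:3]@np.linalg.solve(K,[uv[0],uv[1],1]);o=T[:3,3]
    return o+r*(z-o[2])/r[2]
def proj(n,P):
    d=np.load(n+'.npz');K,T=d['K'],d['T']
    p=(np.atleast_2d(P)-T[:3,3])@T[:3,:3]; p=p@K.T; return p[:,:2]/p[:,2:]
E
python3 - <<'E'
from h import *
for n in ("scene","top"):
    d=snap(n,f"pics/{n}0.png"); print(n,d["cam_to_world"].round(3).tolist(),d["camera_matrix"].round(0).tolist())
s=ctrl.get_state(); print(s)
E
```

```text
scene [[0.982, -0.095, 0.166, 0.348], [-0.191, -0.523, 0.831, -1.112], [0.008, -0.847, -0.531, 0.858], [0.0, 0.0, 0.0, 1.0]] [[586.0, 0.0, 324.0], [0.0, 586.0, 235.0], [0.0, 0.0, 1.0]]
top [[0.35, -0.874, 0.338, 0.175], [-0.937, -0.322, 0.136, -0.088], [-0.011, -0.364, -0.931, 1.245], [0.0, 0.0, 0.0, 1.0]] [[480.0, 0.0, 323.0], [0.0, 480.0, 239.0], [0.0, 0.0, 1.0]]
{'time': 0.1, 'joint_positions': array([-1.30589392,  0.32176097, -0.07008485,  1.45155564,  0.02264004,
        1.37079537, -0.05692071]), 'qd': array([-0.00175819, -0.00316635, -0.0001786 , -0.00113812,  0.00022473,
        0.00161408, -0.00033035]), 'joint_torque': array([-3.15593661e-04, -4.92569268e+01, -4.05877708e-01, -3.13402534e+01,
       -6.41215523e-02,  3.93634744e-02,  6.41829502e-05]), 'position': array([0.16125583, 0.62916829, 0.22156172]), 'tool_rot': array([-3.92893132e-01, -3.11684111e+00,  2.71853395e-03]), 'ft_force': array([-0.12626746, -0.09294263,  0.80989409]), 'torque': array([-0.03891449,  0.02342522,  0.01307971]), 'grip_force': 0.0, 'grip_width': 0.9975125162282258}
```

View pics/scene0.png

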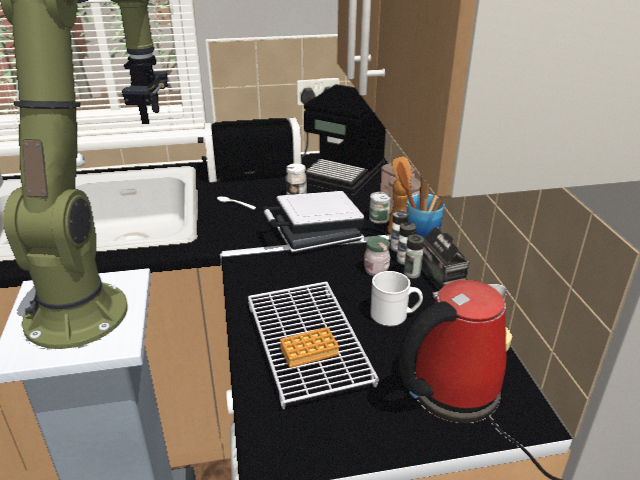

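View pics/top0.png

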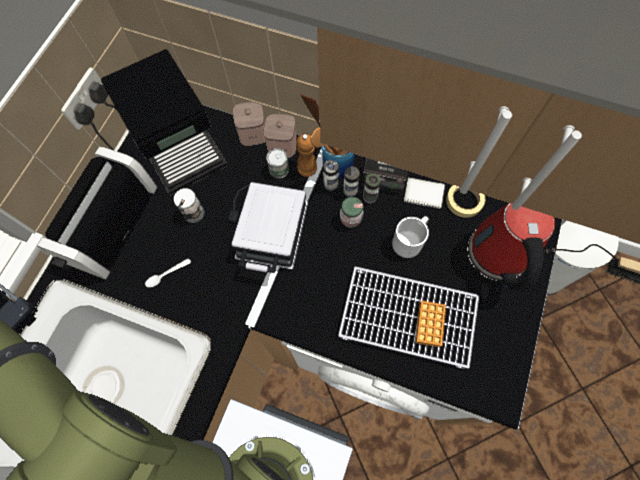

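The scene view shows the rack at about (310,340), first waffle (310,346), closed maker (320,220), mug (390,297) and jam jar (376,255). In the top view the maker is at (270,225) with its handle at (257,267), the rack at (410,316), first waffle (431,323), mug (410,236), jam jar (352,212). I'll zoom in for pixel-accurate corners.

Run:
```python
from h import *
a=cv2.imread('pics/top0.png')
c=lambda x,y,w,h:cv2.resize(a[y:y+h,x:x+w],None,fx=4,fy=4,interpolation=cv2.INTER_CUBIC)
cv2.imwrite('pics/c1.png',np.hstack([c(220,170,100,110),c(330,255,100,110)[:, :0]]+[c(330,262,100,110)]))
# rough colour: waffle
h=cv2.cvtColor(a,cv2.COLOR_BGR2HSV); m=cv2.inRange(h,(8,120,120),(28,255,255)); m[:290]=0;m[360:]=0;m[:,:400]=0;m[:,460:]=0
p=cv2.findNonZero(m); r=cv2.minAreaRect(p); print(r,cv2.boxPoints(r))
for b in cv2.boxPoints(r): print(ray('top',b,.05))
for n,uv,z in [('rackA',(354,269),.03),('B',(480,296),.03),('C',(466,364),.03),('D',(340,335),.03),('handle',(257,267),.064),('lidc',(270,218),.087),('jam',(352,205),.086),('mug',(411,228),.094)]: print(n,ray('top',uv,z).round(4))
```

```text
((431.2195129394531, 323.0244140625), (26.061843872070312, 42.6265754699707), 6.34019136428833) [[415.9146  342.7683 ]
 [420.62195 300.40247]
 [446.5244  303.28052]
 [441.81708 345.64636]]
[ 0.43067435 -0.2239198   0.05      ]
[ 0.53723482 -0.20490896  0.05      ]
[ 0.55277875 -0.26837898  0.05      ]
[ 0.4460166  -0.28533643  0.05      ]
rackA [ 0.5641 -0.0178  0.03  ]
B [ 0.6077 -0.3474  0.03  ]
C [ 0.428  -0.3561  0.03  ]
D [ 0.3872 -0.0418  0.03  ]
handle [0.4715 0.2172 0.064 ]
lidc [0.6024 0.2328 0.087 ]
jam [0.7131 0.0424 0.086 ]
mug [ 0.7    -0.1235  0.094 ]
```

View pics/c1.png

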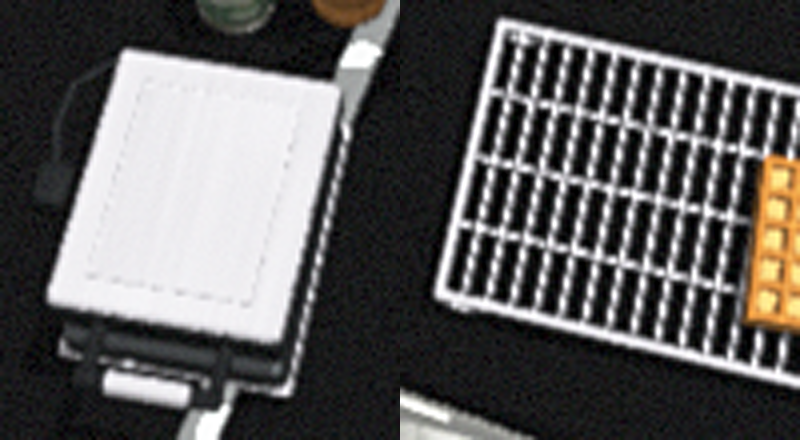

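Run:
```python
from h import *
cs=[ray('top',(220+u/4,170+v/4),.087)[:2] for u,v in [(125,50),(340,85),(283,342),(50,303)]]
bl,br,fr,fl=cs
print(np.round(cs,4)); 
yx=(bl+br-fl-fr); yy=(fl+bl-fr-br); print('yaws',np.degrees(np.arctan2(yx[1],yx[0])),np.degrees(np.arctan2(-yy[0],yy[1])),'size',np.linalg.norm(yx)/2,np.linalg.norm(yy)/2,'c',np.mean(cs,0))
h=ray('top',(257.3,267),.066);print('h',h)
A=ray('top',(330+100/4,262+22/4),.03);D=ray('top',(330+40/4,262+297/4),.03)
print('rack',A,D)
rc=np.array([ray('top',p,.03)[:2] for p in [(354.7,267.7),(479,296),(466,364.5),(340,336)]])
print(rc, rc.mean(0))
# silhouettes
yaw=np.arctan2(yx[1],yx[0])
a=cv2.imread('pics/top0.png');b=cv2.imread('pics/scene0.png')
np.save('rc.npy',rc)
ryaw=np.arctan2(*( (rc[0]+rc[1]-rc[2]-rc[3])[::-1])); print('rackyaw',np.degrees(ryaw), np.degrees(np.arctan2(*((rc[0]+rc[3]-rc[1]-rc[2])[::-1])))-90)
org=np.mean(cs,0); 
def draw(img,n,yaw,o,ry,ro):
    Rz=lambda t:np.array([[np.cos(t),-np.sin(t)],[np.sin(t),np.cos(t)]])
    def poly(pts,yaw,o,col):
        q=np.array(pts,float);q[:,:2]=q[:,:2]@Rz(yaw).T+o
        cv2.polylines(img,[np.int32(proj(n,q)*16)],True,col,1,cv2.LINE_AA,4)
    poly([(-.1,-.078,0),(.1,-.078,0),(.1,.078,0),(-.1,.078,0)],yaw,o,(0,0,255))
    poly([(-.1,-.078,.045),(.1,-.078,.045),(.1,.078,.045),(-.1,.078,.045)],yaw,o,(0,255,255))
    poly([(-.137,-.048,.064),(-.137,.048,.064)],yaw,o,(0,255,0))
    poly([(-.095,-.165,.03),(.095,-.165,.03),(.095,.165,.03),(-.095,.165,.03)],ry,ro,(255,0,255))
# origin from handle: handle=-0.137 along x
o=h[:2]+.137*np.array([np.cos(yaw),np.sin(yaw)]);print('o from handle',o)
draw(a,'top',yaw,o,ryaw,rc.mean(0));draw(b,'scene',yaw,o,ryaw,rc.mean(0))
f=lambda i,x,y,w,h:cv2.resize(i[y:y+h,x:x+w],(400,int(400*h/w)),interpolation=cv2.INTER_CUBIC)
cv2.imwrite('pics/ov1.png',np.vstack([np.hstack([f(a,220,170,120,120)[:300],f(b,250,170,120,90)]),np.hstack([f(a,330,250,160,120),f(b,240,270,160,120)])]))
```

```text
[[0.6821 0.3215]
 [0.7077 0.1746]
 [0.524  0.1424]
 [0.4967 0.2934]]
yaws 9.282219753031663 10.070211587887949 size 0.1869609812577844 0.15131008726264575 c [0.6026136  0.23297076]
h [0.47123497 0.21590615 0.066     ]
rack [ 0.56893094 -0.01891589  0.03      ] [ 0.38422301 -0.04283136  0.03      ]
[[ 0.56812912 -0.01835167]
 [ 0.60682741 -0.34494733]
 [ 0.42686567 -0.3563483 ]
 [ 0.38481246 -0.04262017]] [ 0.49665866 -0.19056687]
rackyaw 5.607766430281402 7.187651632273017
o from handle [0.60644107 0.23800391]
```

View pics/ov1.png

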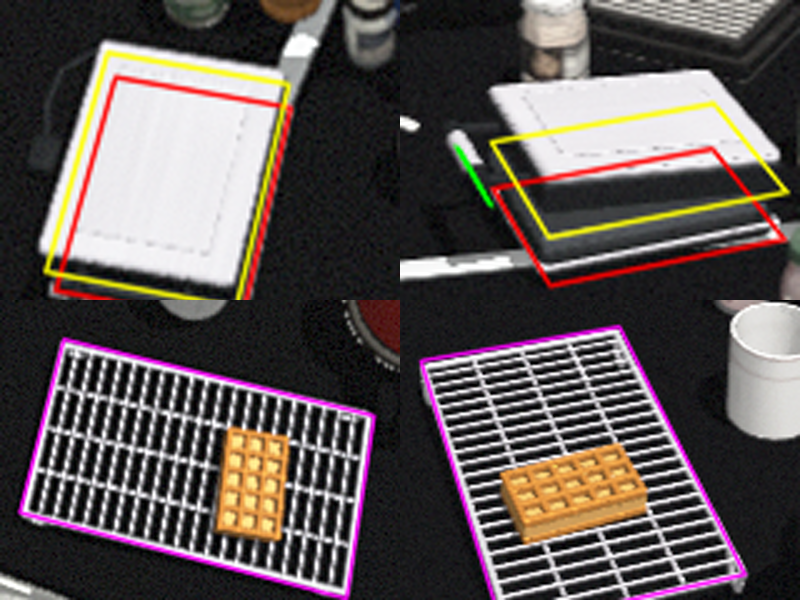

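Run:
```python
from h import *
T=[(125,50),(340,85),(283,342),(50,303)]; S=[(710,70),(778,158),(545,182),(490,88)]
def P(n):
    d=np.load(n+'.npz');W=np.linalg.inv(d['T']);return d['K']@W[:3]
t=np.array([(220+u/4,170+v/4) for u,v in T]).T; s=np.array([(250+(u-400)/3.3333,170+v/3.3333) for u,v in S]).T
X=cv2.triangulatePoints(P('top'),P('scene'),t,s); X=(X[:3]/X[3]).T; print(X.round(4)); print(proj('top',X)-t.T,proj('scene',X)-s.T)
# first waffle top corners & rack corner check
b=cv2.imread('pics/scene0.png');a=cv2.imread('pics/top0.png')
f=lambda i,x,y,w,h:cv2.resize(i[y:y+h,x:x+w],(400,int(400*h/w)),interpolation=cv2.INTER_CUBIC)
cv2.imwrite('pics/m1.png',np.hstack([f(a,225,245,70,70),f(b,255,190,70,70)]))
for i in X: pass
c=X.mean(0);print(c)
```

```text
[[0.6869 0.3242 0.08  ]
 [0.711  0.1768 0.0767]
 [0.5197 0.1403 0.0967]
 [0.4949 0.2896 0.0994]]
[[ 0.18593697 -0.55958644]
 [-0.14728758  0.44073231]
 [-0.1436916   0.48633792]
 [ 0.18086993 -0.61300463]] [[-0.34463879  0.16357563]
 [ 0.28916485 -0.14156347]
 [ 0.31935983 -0.12692588]
 [-0.37650052  0.14482882]]
[0.60314946 0.23272162 0.08820939]
```

View pics/m1.png

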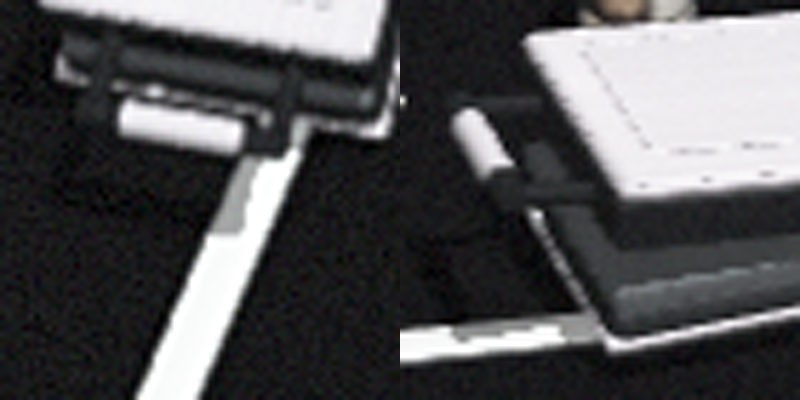

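Run:
```python
from h import *
def P(n):
    d=np.load(n+'.npz');W=np.linalg.inv(d['T']);return d['K']@W[:3]
k=70/400
def tri(T,S):
    X=cv2.triangulatePoints(P('top'),P('scene'),np.array(T).T,np.array(S).T);X=(X[:3]/X[3]).T
    return X.round(4),(proj('top',X)-T).round(2)
T=[(225+118*k,245+120*k),(225+245*k,245+133*k),(225+181*k,245+126.5*k)];S=[(255+62*k,190+115*k),(255+103*k,190+172*k),(255+82*k,190+143*k)]
print(tri(T,S))
# base front corner (white rim) -y side: top (392,135)?, scene (612,350)
print(tri([(225+388*k,245+133*k)],[(255+212*k,190+350*k)]))
```

```text
(array([[0.4589, 0.239 , 0.0887],
       [0.4719, 0.1835, 0.0893],
       [0.4653, 0.2114, 0.0889]]), array([[ 0.12, -0.43],
       [ 0.04, -0.13],
       [ 0.08, -0.28]]))
(array([[0.5131, 0.1371, 0.0187]]), array([[ 0.02, -0.06]]))
```

Triangulation puts the maker's origin at about (0.598, 0.233) with a yaw of about 10°. The lid is already ajar by about 0.1 rad, with the bar at (0.466, 0.210, 0.087). The rack centre is (0.497, -0.191) with a yaw of about 6.5°. I'll move above the bar first.

>>> carry_out([
  [0,0,-6,2.5,-3.5,0,0.9],
  [0,0,-12,5.2,-7.2,0,0.7],
  [0,0,-18,8,-11,0,0.5],
  [0,0,-24,11,-15,0,0.34],
  [0,0,-30,14,-19,0,0.34],
  [0,0,-36,17,-23,-1,0.34],
  [0,0,-42,20,-27.2,-2,0.34],
  [0,0,-48,23,-31.5,-3.5,0.34],
  [0,0,-54,26,-35.7,-5,0.34],
  [0,0,-60,29,-39.8,-6.5,0.34],
  [0,0,-65.6,30.5,-41.9,-8,0.34],
  [0,0,-65.6,30.5,-41.9,-8,0.34],
])

```text
time: 1.3
position: [0.4679, 0.2033, 0.1401]
tool_rot: [2.032, 2.394, -0.009]
ft_force: [-0.8, -0.6, -1.0]
grip_width: 0.342
grip_force: 0.0
```

Run:
```python
from h import *
s=ctrl.get_state(); print(s['time'],s['position'],s['grip_width'],s['ft_force'],s['joint_positions'].round(2)); r=R.from_rotvec(s['tool_rot']).as_matrix(); print(np.degrees(np.arctan2(r[1,1],r[0,1])),r[:,2])
snap('top','pics/t2.png');snap('scene','pics/s2.png')
a=cv2.imread('pics/t2.png');b=cv2.imread('pics/s2.png')
f=lambda i,x,y,w,h:cv2.resize(i[y:y+h,x:x+w],(400,int(400*h/w)),interpolation=cv2.INTER_CUBIC)
cv2.imwrite('pics/m2.png',np.hstack([f(a,205,200,100,100),f(b,230,150,100,100)]))
```

```text
1.3 [0.46788843 0.20328396 0.14005708] 0.3417687452154855 [-0.78425482 -0.62014444 -1.02331424] [-0.82  0.08  0.38  1.91 -0.03  1.16 -0.27]
9.357503281095527 [-0.00229573 -0.00517152 -0.99998399]
```

View pics/m2.png

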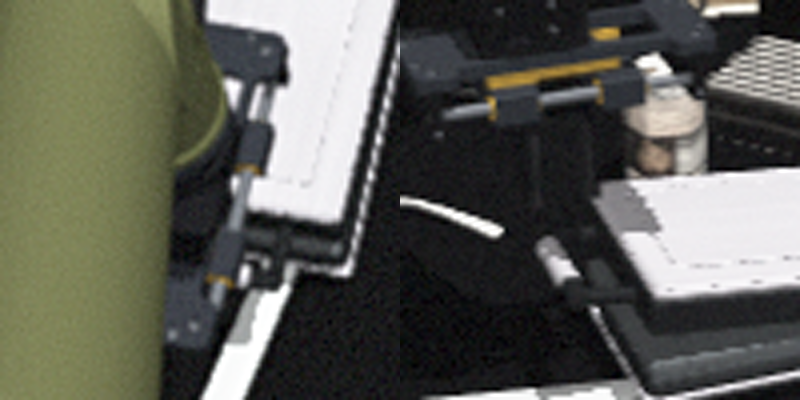

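The left crop shows the gripper over the bar and the right crop shows the fingers just above the sleeve at (560,262), so it's aligned. Descending.

>>> carry_out([
  [0,0,0,0,0,-1,0.34],
  [0,0,0,0,0,-2.5,0.34],
  [0,0,0,0,0,-4,0.34],
  [0,0,0,0,0,-5,0.34],
  [0,0,0,0,0,-6,0.34],
  [0,0,0,0,0,-7,0.34],
  [0,0,0,0,0,-7.2,0.34],
  [0,0,0,0,0,-7.2,0.34],
])

```text
time: 2.2
position: [0.4662, 0.2107, 0.0703]
tool_rot: [-2.019, -2.407, 0.001]
ft_force: [-0.6, 0.1, 0.1]
grip_width: 0.343
grip_force: 0.0
```

>>> carry_out([
  [0,0,0,0,0,0,0],
  [0,0,0,0,0,0,0],
  [0,0,0,0,0,0,0],
  [0,0,0,0,0,0,0],
  [0,0,0,0,0,0,0],
  [0,0,0,0,0,0,0],
], squeeze=35)

```text
time: 2.8
position: [0.4642, 0.2104, 0.0703]
tool_rot: [-2.017, -2.405, 0.005]
ft_force: [-6.0, -1.9, 0.9]
grip_width: 0.161
grip_force: 35.0
```

>>> carry_out([
  [0,0,0,0.0,0.0,0.6,0],
  [0,0,0,0.2,0.0,1.1,0],
  [0,0,0,0.3,0.1,1.7,0],
  [0,0,0,0.5,0.1,2.3,0],
  [0,0,0,0.6,0.1,2.8,0],
  [0,0,0,0.8,0.1,3.4,0],
  [0,0,0,0.8,0.1,3.4,0],
])

```text
time: 3.5
position: [0.4721, 0.2117, 0.105]
tool_rot: [-2.016, -2.405, 0.006]
ft_force: [-9.2, -1.0, 1.4]
grip_width: 0.159
grip_force: 35.0
```

>>> carry_out([
  [0,0,0,0.2,0.0,1.1,0],
  [0,0,0,0.6,0.1,2.2,0],
  [0,0,0,1.1,0.2,3.2,0],
  [0,0,0,1.6,0.3,4.3,0],
  [0,0,0,2.2,0.4,5.3,0],
  [0,0,0,2.8,0.5,6.2,0],
  [0,0,0,3.5,0.6,7.2,0],
  [0,0,0,4.2,0.8,8.1,0],
  [0,0,0,5.0,0.9,8.9,0],
  [0,0,0,5.8,1.1,9.7,0],
  [0,0,0,5.8,1.1,9.7,0],
])

```text
time: 4.6
position: [0.5311, 0.2218, 0.2052]
tool_rot: [-2.017, -2.405, 0.005]
ft_force: [-13.9, -2.9, 11.9]
grip_width: 0.161
grip_force: 35.0
```

>>> carry_out([
  [0,0,0,0.7,0.1,0.8,0],
  [0,0,0,1.5,0.3,1.6,0],
  [0,0,0,2.4,0.4,2.4,0],
  [0,0,0,3.3,0.6,3.1,0],
  [0,0,0,3.3,0.6,3.1,0],
])

```text
time: 5.1
position: [0.5672, 0.2279, 0.2358]
tool_rot: [2.018, 2.404, 0.003]
ft_force: [-4.7, -1.6, 5.0]
grip_width: 0.159
grip_force: 35.0
```

>>> carry_out([
  [0,0,0,0.4,0.1,0.3,0],
  [0,0,0,0.8,0.1,0.5,0],
  [0,0,0,0.8,0.1,0.5,0],
])

```text
time: 5.4
position: [0.5688, 0.2281, 0.2371]
tool_rot: [-2.015, -2.402, 0.016]
ft_force: [-16.1, -4.4, 1.2]
grip_width: 0.16
grip_force: 35.0
```

The bar hit its stop at (0.569, 0.228), matching the model, so the origin is (0.597, 0.233). Now I'll ease off, release and rise.

>>> carry_out([
  [0,0,0,-0.5,-0.1,-0.3,0],
  [0,0,0,-0.5,-0.1,-0.3,0.2],
  [0,0,0,-0.5,-0.1,-0.3,0.36],
  [0,0,0,-0.5,-0.1,-0.3,0.36],
  [0,0,0,-0.5,-0.1,1.5,0.36],
  [0,0,0,-0.5,-0.1,4,0.36],
  [0,0,0,-0.5,-0.1,7,0.36],
  [0,0,0,-3,-0.6,9,0.4],
  [0,0,0,-7,-1.3,9,0.7],
  [0,0,0,-11,-2.0,9,0.98],
  [0,0,0,-14,-2.5,8,0.98],
  [0,0,0,-14,-2.5,8,0.98],
])

```text
time: 6.6
position: [0.4309, 0.2045, 0.3176]
tool_rot: [-2.015, -2.409, -0.002]
ft_force: [0.2, 0.7, 0.0]
grip_width: 0.68
grip_force: 0.0
```

Run:
```python
from h import *
s=ctrl.get_state(); print(s['time'],s['position'],s['ft_force'],s['joint_positions'].round(2)); R0=R.from_rotvec(s['tool_rot'])
c,sn=np.cos(np.radians(10)),np.sin(np.radians(10))
M=R.from_euler('z',10,degrees=True)
z=np.array([.5*c,.5*sn,-np.cos(np.pi/6)]); 
for sg in(1,-1):
    y=sg*np.array([-sn,c,0]); x=np.cross(y,z); Rt=R.from_matrix(np.c_[x,y,z]); rv=(Rt*R0.inv()).as_rotvec(degrees=True); print(sg,rv,np.linalg.norm(rv))
snap('top','pics/t3.png');b=snap('scene','pics/s3.png')
a=cv2.imread('pics/t3.png');b=cv2.imread('pics/s3.png')
f=lambda i,x,y,w,h:cv2.resize(i[y:y+h,x:x+w],(400,int(400*h/w)),interpolation=cv2.INTER_CUBIC)
cv2.imwrite('pics/m3.png',np.hstack([f(a,200,140,140,140),f(b,230,100,140,140)]))
```

```text
6.6 [0.43092101 0.20450511 0.31763388] [0.23780408 0.69564446 0.00588701] [-0.87 -0.1   0.34  1.72  0.03  1.51 -0.35]
1 [-19.09921706 -27.32370973  87.57448268] 93.70515046157723
-1 [ 27.20782154 -18.96797204 -87.91945227] 93.96743906143696
```

View pics/m3.png

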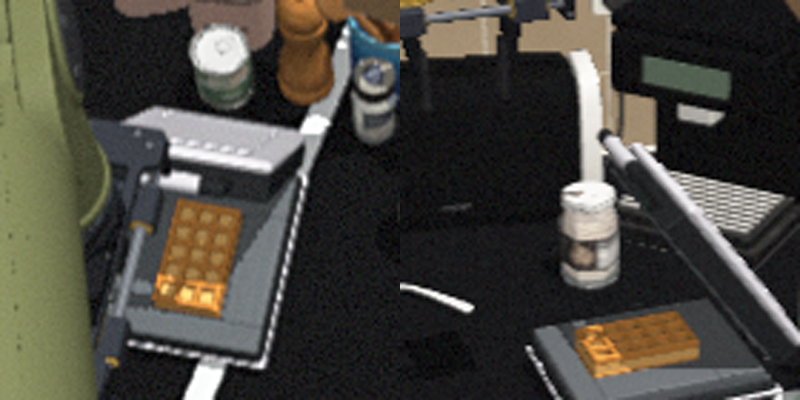

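The lid is up. The waffle lies in the cavity, with its top-view crop corners at (178,200), (243,207), (222,312) and (153,302). I'll check its pose.

Run:
```python
from h import *
k=140/400
T=[(176,199),(243,207),(223,312),(154,303)]
X=np.array([ray('top',(200+u*k,140+v*k),.062) for u,v in T]);print(X.round(4),X.mean(0))
S=np.array([(690,312),(700,348),(597,376),(575,342)],float)
Y=np.array([ray('scene',(230+(u-400)*k,100+v*k),.062) for u,v in S]);print(Y.round(4),Y.mean(0))
w=.5974-.0148,.2331-.0026
Rz=R.from_euler('z',10,degrees=True).as_matrix()
Q=(Rz@np.array([(.052,.031,.062),(.052,-.031,.062),(-.052,-.031,.062),(-.052,.031,.062)]).T).T+[*w,0]
print((proj('top',Q)-[200,140])/k,(proj('scene',Q)-[230,100])/k+[400,0])
```

```text
[[0.6266 0.2707 0.062 ]
 [0.6408 0.2078 0.062 ]
 [0.5363 0.1852 0.062 ]
 [0.5224 0.2483 0.062 ]] [0.58151991 0.22799053 0.062     ]
[[0.6415 0.2594 0.062 ]
 [0.637  0.1915 0.062 ]
 [0.5353 0.1598 0.062 ]
 [0.5245 0.223  0.062 ]] [0.58458719 0.20842519 0.062     ]
[[177.39302929 197.54100073]
 [241.15507341 208.05875043]
 [217.41524871 309.49075719]
 [151.87686505 298.28963626]] [[674.52280698 307.81125963]
 [698.42246238 338.37089001]
 [593.28530112 358.28848408]
 [572.14858685 326.49757434]]
```

>>> carry_out([
  [2.3,-1.6,-7.3,0,0,0,0.98],
  [4.5,-3.2,-14.6,0,0,0,0.98],
  [6.8,-4.7,-22,0,0,0,0.98],
  [9.1,-6.3,-29.3,0,0,0,0.98],
  [11.3,-7.9,-36.6,0,0,0,0.98],
  [13.6,-9.5,-44,0,0,0,0.98],
  [15.9,-11.1,-51.3,1,0,-1,0.98],
  [18.1,-12.6,-58.6,2,0,-2,0.98],
  [20.4,-14.2,-65.9,3,0,-4,0.98],
  [22.7,-15.8,-73.3,4,0,-5,0.98],
  [24.9,-17.4,-80.6,5,0.5,-7,0.98],
  [27.2,-19,-87.9,6,1,-9,0.98],
])

```text
time: 7.9
position: [0.4955, 0.2147, 0.2284]
tool_rot: [-2.978, -0.246, -0.801]
ft_force: [0.2, 0.3, -0.5]
grip_width: 0.982
grip_force: 0.0
```

```bash
cat > st.py <<'E'
from h import *
s=ctrl.get_state(); r=R.from_rotvec(s['tool_rot']).as_matrix(); print(s['time'],s['position'].round(4),'z',r[:,2].round(3),'yaz',np.degrees(np.arctan2(r[1,1],r[0,1])).round(1),'y_z',r[2,1].round(3),s['ft_force'].round(1),s['grip_width'],s['joint_positions'].round(2))
E
python3 st.py
```

```text
7.9 [0.4955 0.2147 0.2284] z [ 0.495  0.087 -0.865] yaz -80.5 y_z -0.005 [ 0.2  0.3 -0.5] 0.9824088906860016 [-0.3  -0.28 -0.26  2.14  0.17  0.78 -2.06]
```

>>> carry_out([
  [0,0,0,1,0.1,-2.5,0.98],
  [0,0,0,2.2,0.3,-5.4,0.98],
  [0,0,0,4,0.6,-8.5,0.98],
  [0,0,0,5.5,0.9,-11,0.98],
  [0,0,0,6.7,1.1,-13.2,0.98],
  [0,0,0,7.6,1.2,-14.8,0.98],
  [0,0,0,8.2,1.3,-15.8,0.98],
  [0,0,0,8.2,1.3,-15.8,0.98],
  [0,0,0,8.2,1.3,-15.8,0.98],
])

```text
time: 8.8
position: [0.5765, 0.2277, 0.0696]
tool_rot: [-2.981, -0.256, -0.796]
ft_force: [0.7, 0.6, 0.1]
grip_width: 0.98
grip_force: 0.0
```

```bash
python3 st.py;python3 - <<'E'
from h import *
snap('top','pics/t4.png');snap('scene','pics/s4.png')
a=cv2.imread('pics/t4.png');b=cv2.imread('pics/s4.png')
f=lambda i,x,y,w,h:cv2.resize(i[y:y+h,x:x+w],(400,int(400*h/w)),interpolation=cv2.INTER_CUBIC)
cv2.imwrite('pics/m4.png',np.hstack([f(a,220,180,100,100),f(b,260,150,100,100)]))
E
```

```text
8.8 [0.5765 0.2277 0.0696] z [ 0.491  0.087 -0.867] yaz -80.1 y_z -0.001 [0.7 0.6 0.1] 0.9803654636059477 [-0.25  0.11 -0.27  2.16  0.49  0.43 -2.32]
```

View pics/m4.png

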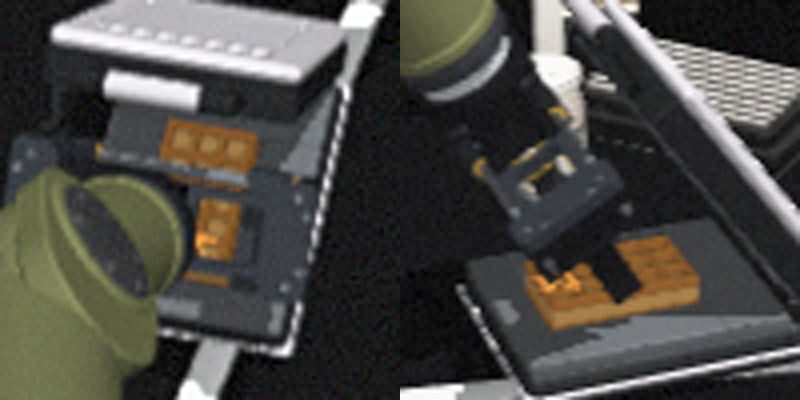

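The fingers straddle the waffle (near finger at (610,275) in the right crop), with the lid clear. Final descent.

>>> carry_out([
  [0,0,0,0.4,0.1,-0.6,0.98],
  [0,0,0,0.8,0.1,-1.2,0.98],
  [0,0,0,1.1,0.2,-1.8,0.98],
  [0,0,0,1.1,0.2,-1.8,0.98],
])

```text
time: 9.3
position: [0.5864, 0.2296, 0.0507]
tool_rot: [-2.981, -0.258, -0.795]
ft_force: [0.1, 0.4, 0.6]
grip_width: 0.979
grip_force: 0.1
```

>>> carry_out([
  [0,0,0,0,0,0,0.8],
  [0,0,0,0,0,0,0.6],
  [0,0,0,0,0,0,0.5],
  [0,0,0,0,0,0,0.5],
  [0,0,0,0,0,0,0.5],
  [0,0,0,0,0,0,0.5],
], squeeze=15)

```text
time: 9.9
position: [0.5863, 0.2298, 0.0518]
tool_rot: [-2.981, -0.258, -0.797]
ft_force: [-2.3, 1.2, 0.5]
grip_width: 0.712
grip_force: 15.0
```

>>> carry_out([
  [0,0,0,0,0,0.4,0.5],
  [0,0,0,0,0,0.8,0.5],
  [0,0,0,0,0,1.3,0.5],
  [0,0,0,0,0,1.9,0.5],
  [0,0,0,0,0,2.5,0.5],
  [0,0,0,-0.5,-0.1,3,0.5],
  [0,0,0,-1.5,-0.3,3.5,0.5],
  [0,0,0,-2.7,-0.5,4.2,0.5],
  [0,0,0,-4.2,-0.8,5,0.5],
  [0,0,0,-6,-1.1,6.2,0.5],
  [0,0,0,-7.5,-1.4,7.5,0.5],
  [0,0,0,-7.5,-1.4,7.5,0.5],
])

```text
time: 11.1
position: [0.5103, 0.2158, 0.1284]
tool_rot: [-2.979, -0.259, -0.8]
ft_force: [1.1, -1.1, 0.1]
grip_width: 0.713
grip_force: 15.0
```

```bash
python3 st.py;python3 - <<'E'
from h import *
snap('scene','pics/s5.png');b=cv2.imread('pics/s5.png')
cv2.imwrite('pics/m5.png',cv2.resize(b[130:290,230:390],(480,480),interpolation=cv2.INTER_CUBIC))
E
```

```text
11.1 [0.5103 0.2158 0.1284] z [ 0.494  0.087 -0.865] yaz -80.0 y_z -0.001 [ 1.1 -1.1  0.1] 0.7126104850627668 [-0.25 -0.13 -0.31  2.24  0.29  0.55 -2.18]
```

View pics/m5.png

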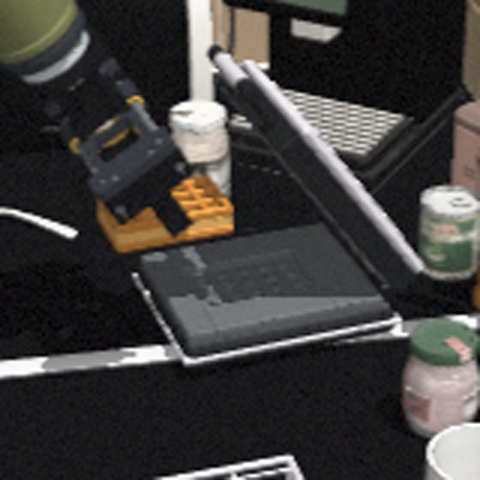

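The waffle is held level at (165,225), clear of the open lid. Carrying it towards the rack.

>>> carry_out([
  [0,0,0,0.3,-0.8,0.1,0.5],
  [0,0,0,0.7,-2,0.2,0.5],
  [0,0,0,1,-3.5,0.2,0.5],
  [0,0,0,1.4,-5.2,0.2,0.5],
  [0,0,0,1.7,-7,0.2,0.5],
  [0,0,-0.5,2,-9,0.2,0.5],
  [0,0,-0.8,2.1,-11,0,0.5],
  [0,0,-1.1,2.2,-13,0,0.5],
  [0,0,-1.4,2.2,-15,0,0.5],
  [0,0,-1.7,2.2,-16.8,0,0.5],
  [0,0,-2,2,-18,0,0.5],
  [0,0,-2,2,-18.3,0,0.5],
])

```text
time: 12.35
position: [0.5309, 0.031, 0.1257]
tool_rot: [-2.995, -0.203, -0.798]
ft_force: [0.4, 1.6, -1.3]
grip_width: 0.71
grip_force: 15.0
```

```bash
python3 st.py
```

```text
12.35 [0.5309 0.031  0.1257] z [ 0.493  0.068 -0.867] yaz -82.2 y_z -0.001 [ 0.4  1.6 -1.3] 0.7096469419483988 [-0.18 -0.2   0.08  2.31 -0.01  0.51 -1.53]
```

>>> carry_out([
  [0,0,-0.2,-0.3,-1.2,-0.2,0.5],
  [0,0,-0.3,-0.6,-3,-0.5,0.5],
  [0,0,-0.4,-1,-5,-1,0.5],
  [0,0,-0.6,-1.4,-7,-1.5,0.5],
  [0,0,-0.8,-1.9,-9,-2,0.5],
  [0,0,-1,-2.4,-11,-2.5,0.5],
  [0,0,-1.2,-2.8,-13,-3,0.5],
  [0,0,-1.2,-3.2,-14.7,-3.5,0.5],
  [0,0,-1.2,-3.5,-15.8,-4,0.5],
  [0,0,-1.2,-3.6,-16.2,-4.2,0.5],
  [0,0,-1.2,-3.6,-16.2,-4.2,0.5],
  [0,0,-1.2,-3.6,-16.2,-4.2,0.5],
])

```text
time: 13.55
position: [0.4956, -0.1286, 0.0845]
tool_rot: [-3.0, -0.177, -0.801]
ft_force: [-0.9, 0.5, -0.7]
grip_width: 0.708
grip_force: 15.0
```

```bash
python3 st.py
python3 - <<'E'
from h import *
snap('top','pics/t6.png');snap('scene','pics/s6.png')
a=cv2.imread('pics/t6.png');b=cv2.imread('pics/s6.png')
h=cv2.cvtColor(b,cv2.COLOR_BGR2HSV); m=cv2.inRange(h,(8,120,120),(28,255,255)); m[:260]=0;m[400:]=0;m[:,:250]=0;m[:,380:]=0
n,l,st,c=cv2.connectedComponentsWithStats(m); print(st[st[:,4]>60],c[st[:,4]>60])
E
```

```text
13.55 [ 0.4956 -0.1286  0.0845] z [ 0.495  0.059 -0.867] yaz -83.2 y_z -0.001 [-0.9  0.5 -0.7] 0.7078589443853436 [-0.19 -0.19  0.53  2.37 -0.3   0.48 -0.86]
[[     0      0    640    480 305047]
 [   304    279     24     30    437]
 [   280    301     23     13    139]
 [   280    328     59     40   1568]] [[319.57233475 238.83835933]
 [316.45995423 294.13272311]
 [291.39568345 307.56115108]
 [309.01339286 346.78443878]]
```

>>> carry_out([
  [0,0,0,0,0,-0.8,0.5],
  [0,0,0,0,0,-1.6,0.5],
  [0,0,0,0,0,-2.4,0.5],
  [0,0,0,0,0,-3,0.5],
  [0,0,0,0,0,-3.4,0.5],
  [0,0,0,0,0,-3.4,0.5],
])

```text
time: 14.25
position: [0.4952, -0.1288, 0.0502]
tool_rot: [-3.0, -0.176, -0.8]
ft_force: [-0.6, -1.0, -0.5]
grip_width: 0.714
grip_force: 15.0
```

>>> carry_out([
  [0,0,0,0,0,-0.1,0.5],
  [0,0,0,0,0,-0.2,0.5],
  [0,0,0,0,0,-0.3,0.5],
  [0,0,0,0,0,-0.3,0.5],
])

```text
time: 14.65
position: [0.4954, -0.1293, 0.0476]
tool_rot: [-3.0, -0.175, -0.802]
ft_force: [0.1, 0.2, -0.3]
grip_width: 0.709
grip_force: 15.0
```

>>> carry_out([
  [0,0,0,0,0,-0.1,0.5],
  [0,0,0,0,0,-0.1,0.5],
  [0,0,0,0,0,-0.2,0.5],
  [0,0,0,0,0,-0.2,0.5],
])

```text
time: 15.05
position: [0.4955, -0.1294, 0.0457]
tool_rot: [-3.0, -0.175, -0.802]
ft_force: [-0.4, 0.6, -0.3]
grip_width: 0.71
grip_force: 15.0
```

```bash
python3 st.py
python3 - <<'E'
from h import *
snap('scene','pics/s7.png');b=cv2.imread('pics/s7.png')
cv2.imwrite('pics/m7.png',cv2.resize(b[240:380,240:400],(800,700))[:600])
E
```

```text
15.05 [ 0.4955 -0.1294  0.0457] z [ 0.496  0.059 -0.867] yaz -83.3 y_z -0.001 [-0.4  0.6 -0.3] 0.7102992027401942 [-0.26 -0.1   0.62  2.4  -0.48  0.4  -0.67]
```

No contact yet, so I'll lower further in small steps.

>>> carry_out([
  [0,0,0,0,0,-0.1,0.5],
  [0,0,0,0,0,-0.1,0.5],
])

```text
time: 15.3
position: [0.4959, -0.1294, 0.0456]
tool_rot: [-2.999, -0.175, -0.804]
ft_force: [-7.0, 0.1, 11.3]
grip_width: 0.711
grip_force: 15.0
```

>>> carry_out([
  [0,0,0,0,0,-0.1,0.5],
  [0,0,0,0,0,-0.1,0.5],
])

```text
time: 15.5
position: [0.4962, -0.1294, 0.0451]
tool_rot: [-2.998, -0.175, -0.805]
ft_force: [-10.6, 1.2, 15.8]
grip_width: 0.711
grip_force: 15.0
```

Contact, at 11–16 N. I'll ease up 1 mm, open slowly and back out along the tool axis.

>>> carry_out([
  [0,0,0,0,0,0.1,0.5],
  [0,0,0,0,0,0.1,0.7],
  [0,0,0,0,0,0.1,0.75],
  [0,0,0,0,0,0.1,0.8],
  [0,0,0,0,0,0.1,0.9],
  [0,0,0,0,0,0.1,0.95],
  [0,0,0,0,0,0.1,0.95],
], squeeze=5)

```text
time: 16.2
position: [0.4953, -0.1293, 0.0444]
tool_rot: [-3.001, -0.175, -0.801]
ft_force: [0.1, -0.0, 0.1]
grip_width: 0.929
grip_force: 0.0
```

>>> carry_out([
  [0,0,0,-0.3,0,0.6,0.95],
  [0,0,0,-0.9,-0.1,1.6,0.95],
  [0,0,0,-1.4,-0.1,3,0.95],
  [0,0,0,-1.4,-0.1,5,0.95],
  [0,0,0,-1.4,0,7.5,0.95],
  [0,0,0,-1.4,2,10,0.95],
  [0,0,0,-1,5,12,0.95],
  [0,0,0,0,8.5,13,0.95],
  [0,0,0,1,12,14,0.95],
  [0,0,0,2,15.5,14,0.95],
  [0,0,0,3,17,14,0.95],
  [0,0,0,3,17,14,0.95],
])

```text
time: 17.4
position: [0.5258, 0.0436, 0.1851]
tool_rot: [-2.999, -0.183, -0.803]
ft_force: [-0.5, -0.3, -0.3]
grip_width: 0.947
grip_force: 0.0
```

```bash
python3 st.py
python3 - <<'E'
from h import *
snap('top','pics/t8.png');snap('scene','pics/s8.png')
a=cv2.imread('pics/t8.png');b=cv2.imread('pics/s8.png')
cv2.imwrite('pics/m8.png',np.hstack([cv2.resize(a[140:380,220:500],(400,343)),cv2.resize(b[130:410,220:440],(400,509))[:343*0+509][:509] if 0 else cv2.resize(b[130:410,220:440],(270,343))]))
E
```

```text
17.4 [0.5258 0.0436 0.1851] z [ 0.496  0.061 -0.866] yaz -83.0 y_z -0.0 [-0.5 -0.3 -0.3] 0.9467723454427123 [ 0.1  -0.28 -0.21  2.24 -0.1   0.66 -1.5 ]
```

View pics/m8.png

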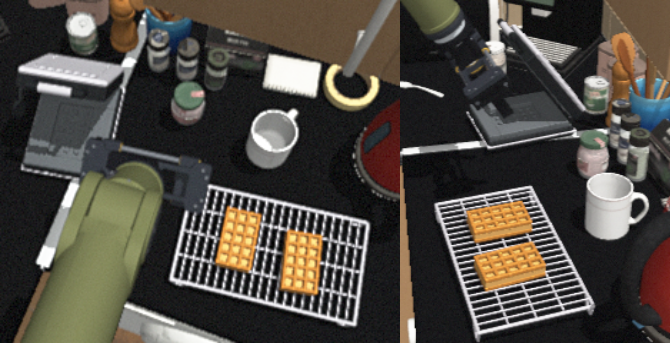

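The last view shows both waffles flat and parallel on the rack, at (239,238) and (301,261) in the left crop, with a clear gap between them. The lid is up, the jars and mug haven't moved, and the arm is clear of everything.

```bash
python3 -c "
from bench import ctrl; print(ctrl.close_job())"
```

```text
the job is handed in; nothing more can be done
None
```

The lid is fully open and the second waffle lies flat on the rack beside the first, not touching it; the jars and mug were not disturbed, and the job was handed in at about 17.5 s.

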